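# Hold the bag clip open over the brew card

### The arm

A 7-joint arm with a two-finger parallel gripper is mounted at the origin on the work surface. World frame = base frame: x ahead of the robot, y to its left, z up, the work surface at z = 0. Lengths are in mm, angles in rad, forces in N, time in s.
With the tool pointing down it reaches from about 400 to 750 mm from the base axis. Payload 19.5 kg.
Tool frame: the origin (TCP) lies on the centre line of the jaws, within the pads' length; the fingertips stand 25 mm ahead of it and the grasp point (between the pads) lies 6 mm ahead of it; z points along the fingers, y is the direction in which the jaws open and shut (so a half turn about z gives the same grasp; the last joint's range is limited). The gripper opens to 85 mm and grips with 20 to 120 N. Pads are 22 mm wide; open, the fingers measure 114 mm over their backs; the gripper's body (76 mm by 85 mm) begins 54 mm behind the grasp point. The pads swing forward as they close: fully open they stand 13 mm farther back than shut.
Start: joints at [-1.37, 0.707, -0.028, 1.485, 0.022, 0.951, -0.075], TCP at [138.232, 558.113, 256.268] pointing down, gripper open.
Joint ranges: [-2.71, 2.71], [-0.32, 2.16], [-1.57, 1.52], [0, 2.45], [-1.46, 4.6], [0, 2.02], [-2.83, 2.83]. Speed limits (rad/s): [1.89, 1.89, 2.57, 2.57, 3.01, 3.01, 3.01].

### API

Orientations are given as a unit quaternion [w, x, y, z].
In Python, from cell import ctrl, jaws, imaging, workorder gives the robot as it stands. The module is installed in compiled form; this text tells all that it offers. Calls block until the motion is done:
- ctrl.goto(position, orientation): joint-space move of the TCP to a pose.
- ctrl.servo_line(position, vel=150, rotation=None): straight line of the TCP; rotation=None keeps the orientation; vel is the mean speed in mm/s.
- ctrl.movej(angles): joint-space move.
- jaws.let_go() and jaws.clamp(): open the fingers fully, or close them until they stop; the grip force is fixed at half the most.
- ctrl.pause(seconds).
- ctrl.solve_ik(position, orientation): joint angles nearest the present ones, or None.
- imaging.snapshot(name): name is "side" or "top"; returns (picture, depth): 384x512x3 uint8, red, green, blue; 384x512 float32, mm along the optical axis (not along the pixel's ray), 0 where there is no reading.
- imaging.camera_model(name): a dict with "camera_matrix" (3x3 intrinsics, pixels), "world_from_camera" (4x4, takes a point from camera to world coordinates). Camera axes: x right, y down, z forward; pixel columns grow to the right and rows downward; lengths in mm; the calibration is good to about 2 mm. A picture is of the moment at which its call begins. camera_model takes no time and is no camera call.
A pose or a line that the arm cannot do raises ctrl.IKError and nothing moves.
- workorder.job_done(): hands the job in, once; it reports no verdict.
Readings, each from a call of its own:
- ctrl.read_clock(): time.
- ctrl.read_q(): joint angles.
- ctrl.read_dq(): joint speeds.
- ctrl.read_effort(): joint torques, N m.
- ctrl.read_position(): TCP position.
- ctrl.read_tool_rot(): TCP orientation.
- ctrl.read_wrist_force(): force on the tool from outside, world axes, zero at the start.
- ctrl.read_moment(): the same for the moment, N m.
- ctrl.read_finger_gap(): finger opening in mm.
Only numpy, scipy, OpenCV 4.12 (cv2) and the standard library are available. Lean on these libraries where they do the work, as an engineer would, in place of code of your own. Each camera call takes 0.05 s, during which the arm holds its last target.

### The job

Squeeze the two handles of the green bag clip to take it off the wall of the wooden caddy, and carry it, squeezed wide open, to the brew card that stands in the marble block. Lower it open, jaws down, over the middle of the card's top edge until you feel the edge come up against the hinge barrel between the jaws, and finish there still holding the clip: gaping wide, resting lightly on the edge with neither jaw touching the card, so that I can slip a second card in. Do not pinch the card or press hard on it, and leave the card, the caddy and all the other things standing where they are.

Things in the scene. Friction and masses are not known exactly. Their poses are not given: they have to be found in the camera images.
- clip: green plastic spring bag clip, 60 g, jaws down, handles up. Origin: middle of its steel hinge barrel (10 mm diameter, 46 mm long), on the axis. z points up along the handles, y runs along the hinge, x is the way the handles squeeze together and the jaws open; its two sides mirror each other. At the start it stands clipped on the caddy's front wall, the barrel resting on the wall's top edge
- clip_handles (a point): midway between the clip's two handles, 30 mm above its origin. Each handle is a flat plate 40 mm wide along y, from 8 to 42 mm above the origin, one on each side in x. At rest they slope apart by 16 degrees each, 42 mm over the outer faces at the top; squeezed fully they stand parallel, 16 mm over the outer faces, tops 45 mm above the origin
- clip_throat (a point): middle of the barrel's underside, 5 mm straight below the clip's origin: the stop that a card edge between the jaws comes up against
- clip_left (a joint): opening of the left half of the clip in rad (the right half turns as much): 0 clipped on the 4 mm wall, -0.05 fully shut, 0.28 fully open at a firm stop, the jaw tips then 22 mm apart. The spring takes about 7 N on each handle to begin opening and 12 N fully open; let go, it snaps shut
- jaw_left: jaw on the clip's -x side, 70 mm wide along y, reaching 38 mm below the clip's origin; its own origin lies on the hinge axis
- jaw_right: the same jaw on the clip's +x side
- caddy: open plywood caddy, 130 (x) x 200 (y) x 70 mm high, walls 4 mm, about 0.9 kg with its four small jars (58 mm high) in the rear (+x) half; loose on the shelf. Origin: centre of its underside. The clip sits on the front (-x) wall, whose middle plane is at x = -63 mm; the clip's y axis runs along that wall (y)
- card_stand: white marble block 60 (x) x 130 (y) x 26 mm with a stiff cream card standing upright in its slot, about 0.55 kg in all, loose on the shelf and easily tipped along x. Origin: centre of the underside. The card is 3 mm thick (x), 110 mm wide (y) and its top edge is 140 mm above the shelf; x is the normal of the card's faces
- card_top (a point): middle of the card's top edge, on its upper face; axes as card_stand: y along the edge, x across the card's thickness
- cup1: white porcelain cup, 78 mm across, 62 mm high, standing on a small wooden turntable (230 mm across, 21 mm high), origin under its centre; leave alone
- cup2: the second such cup on the turntable; leave alone
- kettle: black steel gooseneck kettle, 160 mm across and 155 mm high, spout out to +y (160 mm), handle to -y (130 mm), origin under its centre; leave alone
- carafe: lidded glass carafe, 120 mm across, 140 mm high, standing on a 23 mm high black scale, origin under its centre; leave alone
- dripper: orange plastic cone dripper, 120 mm across, 82 mm high, handle to +y (80 mm), origin under its centre; leave alone
- tin: empty tin with a pressed lid, 87 mm across, 122 mm high, origin under its centre; leave alone
Things that resemble listed ones, but are neither listed nor needed, are in the scene too. What is meant by the clip is not purple, and is the larger of those in its own colour.

How it is judged (in metres and radians):
On the way:
1. the clip is squeezed open and lifted clear of the caddy wall (z of clip in the frame of caddy above 0.118 m and value of joint clip_left above 0.12 rad and contact force between clip and caddy below 0.1 N and contact force between the fingers and clip above 3 N), for 0.2 s.
At the end, for the whole second after the job is handed in: Fingers hold the clip open (clip_left over 0.2), still, upright and along the edge within 0.2 rad; barrel bears on the card with 0.2 to 25 N, within 6 mm across and 20 mm along from its middle; jaws touch it under 0.3 N; card, caddy and the rest within 20 mm of their starts (value of joint clip_left above 0.2 rad and contact force between the fingers and clip above 3 N and contact force between clip and card_stand between 0.2 and 25 N and contact force between each of jaw_left, jaw_right and card_stand below 0.3 N and z of card_top in the frame of clip between -0.0085 and -0.002 m and x of card_top in the frame of clip between -0.006 and 0.006 m and y of card_top in the frame of clip between -0.02 and 0.02 m and angle between the y axis of clip and the y axis of card_stand, either way round below 0.2 rad and angle between clip's own z axis and vertical below 0.2 rad and linear speed of clip below 0.02 m/s and distance of each of card_stand, caddy, cup1, cup2, kettle, carafe, dripper, tin from where it was at the start of the episode below 0.02 m and angle between card_stand's own z axis and vertical below 0.08 rad and angle between caddy's own z axis and vertical below 0.1 rad); the arm keeps its last pose, push and grip.
It fails at once if a jaw pinches or shoves the card (over 5 N) (contact force between any of jaw_left, jaw_right and card_stand above 5 N).
It fails at once if the clip is pressed hard on the card (over 30 N) (contact force between clip and card_stand above 30 N).
It fails at once if the card or the caddy is tipped or pushed about (angle between any of card_stand, caddy's own z axis and vertical above 0.3 rad or distance of any of card_stand, caddy from where it was at the start of the episode above 0.03 m).
It fails at once if a bystander is disturbed (distance of any of cup1, cup2, kettle, carafe, dripper, tin from where it was at the start of the episode above 0.03 m).
It fails at once if the clip is let shut once it is off the caddy (z of clip in the frame of caddy above 0.118 m and value of joint clip_left below 0.08 rad).
It also fails if it takes over 45 s, if anything falls off the work surface, if the arm or the gripper's body presses on something with over 40 N, if the wrist force passes 120 N, or if a joint passes its speed limit or range.

## Working session

There is one attempt and no reset: what is moved stays moved. The work goes in short steps, each a Python script; the robot and the scene stay as the last script left them, time stands still between calls to the robot, and variables do not carry over. Pictures are saved under pics/ and viewed, and the job is handed in when it is done.

```bash
mkdir -p pics; cat > h.py <<'E'
import numpy as np, cv2
from cell import ctrl, jaws, imaging, workorder
def snap(n,f):
    p,d=imaging.snapshot(n); cv2.imwrite(f'pics/{f}.png',p[:,:,::-1]); np.savez(f'pics/{f}.npz',p=p,d=d); return p,d
def world(n,d):
    m=imaging.camera_model(n);K=np.array(m["camera_matrix"]);T=np.array(m["world_from_camera"])
    v,u=np.mgrid[:d.shape[0],:d.shape[1]]
    P=np.stack([(u-K[0,2])/K[0,0]*d,(v-K[1,2])/K[1,1]*d,d],-1)
    W=P@T[:3,:3].T+T[:3,3]; W[d==0]=np.nan; return W
E
python3 - <<'E'
from h import *
for n in("side","top"):
    p,d=snap(n,n+"0"); print(n,imaging.camera_model(n))
print(ctrl.read_clock(),ctrl.read_position(),ctrl.read_tool_rot(),ctrl.read_finger_gap(),ctrl.read_wrist_force())
E
```

```text
side {'camera_matrix': array([[472.76180546,   0.        , 252.04978354],
       [  0.        , 472.76180546, 188.18051291],
       [  0.        ,   0.        ,   1.        ]]), 'world_from_camera': array([[ 7.46639974e-01, -4.20226902e-01,  5.15691865e-01,
        -2.16095965e+02],
       [-6.65089721e-01, -4.55731604e-01,  5.91577863e-01,
        -8.48236165e+02],
       [-1.35798520e-02, -7.84677039e-01, -6.19756026e-01,
         9.88419065e+02],
       [ 0.00000000e+00,  0.00000000e+00,  0.00000000e+00,
         1.00000000e+00]])}
top {'camera_matrix': array([[457.81752084,   0.        , 261.37981834],
       [  0.        , 457.81752084, 186.75336391],
       [  0.        ,   0.        ,   1.        ]]), 'world_from_camera': array([[-3.96248623e-04, -9.86397296e-01,  1.64378274e-01,
         3.19735302e+02],
       [-9.99940111e-01,  2.18864071e-03,  1.07230983e-02,
        -2.45322529e+00],
       [-1.09370001e-02, -1.64364180e-01, -9.86339089e-01,
         1.34347765e+03],
       [ 0.00000000e+00,  0.00000000e+00,  0.00000000e+00,
         1.00000000e+00]])}
0.1 [138.18747083 557.96254097 255.91107032] [-4.03713341e-05  1.21086664e-01  9.92641842e-01 -4.36918019e-04] 85.45434361553386 [0.32281115 0.29529258 0.1490321 ]
```

View pics/side0.png

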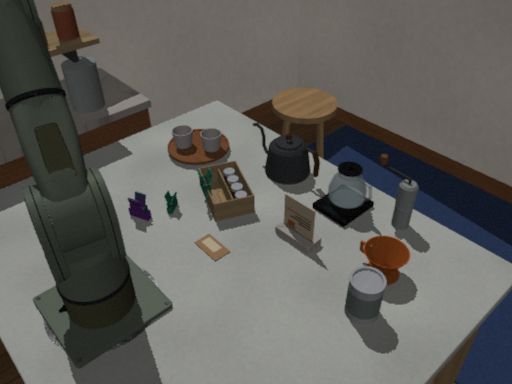

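View pics/top0.png

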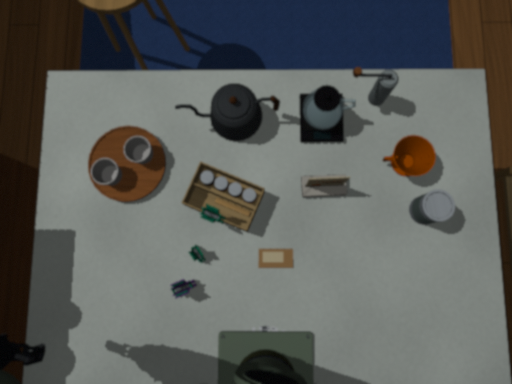

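The side picture shows three clips: green on the caddy wall (206,182), a smaller green one on the table (172,203) and a purple one (140,208). In the top picture they are at (211,214), (198,254) and (184,288). The one on the caddy wall fits, since it is the larger green one and is clipped on the front wall. I'll confirm that in a crop and measure.

```bash
python3 - <<'E'
from h import *
a=np.load('pics/side0.npz');b=np.load('pics/top0.npz')
c1=cv2.resize(a['p'][150:250,120:330],None,fx=3.8,fy=3.8,interpolation=cv2.INTER_CUBIC)
c2=cv2.resize(b['p'][155:275,165:365],None,fx=3.8,fy=2.4,interpolation=cv2.INTER_CUBIC)
w=max(c1.shape[1],c2.shape[1]);
im=np.zeros((300,798,3),np.uint8)
c1=cv2.resize(c1,(620,295));c2=cv2.resize(b['p'][155:275,165:365],(500,300),interpolation=cv2.INTER_CUBIC)
o=np.zeros((600,640,3),np.uint8);o[:295,:620]=c1;o[300:,:500]=c2
cv2.imwrite('pics/crop0.png',np.clip(o[:,:,::-1]*1.7,0,255).astype(np.uint8))
for n,z in(('side',a),('top',b)):
    W=world(n,z['d']);p=z['p'].astype(int)
    g=(p[...,1]>p[...,0]*1.4+10)&(p[...,1]>p[...,2]*1.1)
    k,l,s,c=cv2.connectedComponentsWithStats(g.astype(np.uint8))
    for i in range(1,k):
        if s[i,4]>15:
            q=W[l==i];print(n,i,c[i],s[i,4],np.nanmin(q,0).round(),np.nanmax(q,0).round(),np.nanmedian(q,0).round())
    # caddy top rim & card top
    m=(W[...,2]>62)&(W[...,2]<80)&(abs(W[...,0]-450)<150)&(abs(W[...,1]-90)<140)
    m2=(W[...,2]>120)&(W[...,2]<150)&(W[...,1]<-60)&(W[...,1]>-230)&(W[...,0]<620)&(W[...,0]>380)
    for nm,mm in(('caddy',m),('card',m2)):
        q=W[mm];print(nm,n,len(q),np.nanmin(q,0).round(),np.nanmax(q,0).round())
    q=W[(abs(W[...,2])<15)];print('table',np.nanmedian(q[:,2]))
E
```

```text
side 1 [206.04635762 181.7218543 ] 151 [429. 111.  38.] [481. 177. 119.] [453. 138.  81.]
side 2 [170.72972973 202.31756757] 148 [322. 166.  -3.] [382. 249.  65.] [342. 184.  31.]
caddy side 373 [336.  -1.  62.] [599. 228.  80.]
card side 193 [ 540. -230.  120.] [ 551. -117.  143.]
table -0.7100249945159476
top 1 [210.77987421 213.59748428] 159 [431. 123.  40.] [475. 179. 122.] [456. 150.  93.]
top 2 [196.80246914 253.65432099] 81 [328. 176.  -1.] [367. 209.  65.] [345. 195.  44.]
caddy top 539 [328.   4.  62.] [600. 230.  80.]
card top 95 [ 542. -223.  120.] [ 549. -117.  146.]
table 1.113200126607353
```

View pics/crop0.png

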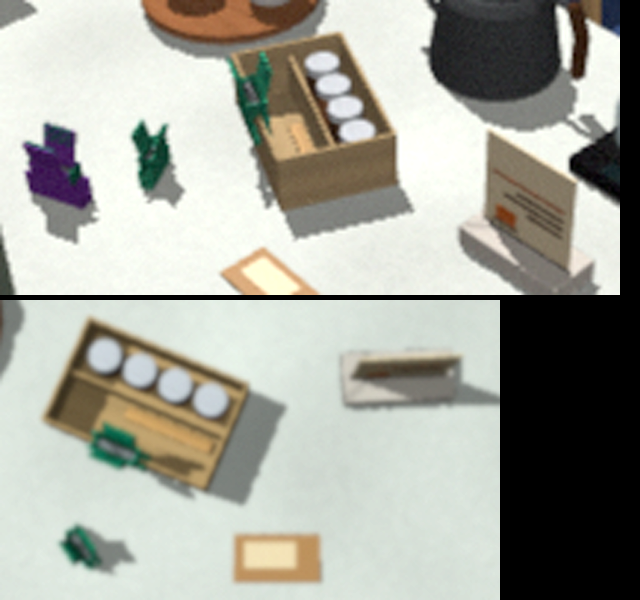

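The crop confirms it: the large green clip sits on the caddy's front wall, and the small green one stands alone. Next, precise fits of the clip, the wall and the card.

```bash
python3 - <<'E'
from h import *
R={}
for n in('side','top'):
    z=np.load(f'pics/{n}0.npz');W=world(n,z['d']);p=z['p'].astype(int);R[n]=(W,p)
    sel=(W[...,2]>64)&(W[...,2]<77)&(W[...,0]>415)&(W[...,0]<600)&(W[...,1]>20)&(W[...,1]<190)&(p[...,1]<p[...,0]*1.15)
    q=W[sel]
    r=cv2.minAreaRect(q[:,:2].astype(np.float32));print(n,'rim',r,np.median(q[:,2]))
    g=(p[...,1]>p[...,0]*1.3+5)&(W[...,2]>68)&(W[...,0]>415)&(W[...,1]<190)&(W[...,1]>100)&(W[...,0]<500)
    q=W[g];print('clip n',len(q),q[:,2].max())
    r=cv2.minAreaRect(q[q[:,2]>84][:,:2].astype(np.float32));print('handles rect',r)
    c=(W[...,2]>60)&(W[...,2]<148)&(W[...,1]<-100)&(W[...,1]>-240)&(W[...,0]<600)&(W[...,0]>500)
    q=W[c];t=q[q[:,2]>128]
    print('card',len(q),'face line',cv2.fitLine(q[:,:2].astype(np.float32),cv2.DIST_HUBER,0,.01,.01).ravel(),'y',np.percentile(q[:,1],[0,2,50,98,100]),'z',np.percentile(q[:,2],[95,99,100]))
E
```

```text
side rim ((508.2408447265625, 113.95146179199219), (202.476318359375, 134.90133666992188), 67.63915252685547) 67.26295952161752
clip n 125 119.3969118352552
handles rect ((453.04449462890625, 142.78619384765625), (52.01329040527344, 39.34231948852539), 66.27169799804688)
card 685 face line [ 3.9152581e-02 -9.9923325e-01  5.4544885e+02 -1.7727380e+02] y [-232.2459258  -229.37331902 -178.15669068 -122.94382493 -117.45413783] z [137.57271339 140.34771785 143.12391378]
top rim ((508.737060546875, 118.69696044921875), (197.93865966796875, 130.23243713378906), 66.71630859375) 70.13816108578374
clip n 162 122.40208567811692
handles rect ((452.3025207519531, 150.77906799316406), (54.793174743652344, 37.9786376953125), 67.8890380859375)
card 243 face line [ 4.1803528e-02 -9.9912584e-01  5.4420441e+02 -1.7010086e+02] y [-222.90930958 -222.79390112 -169.08940776 -116.9408602  -115.75703155] z [142.51987243 144.24540199 145.97786232]
```

```bash
cat >> h.py <<'E'
def quat(a):
    "tool down, tool y at angle a (rad) in world xy"
    # axis n in xy with angle b: y-> 2b-90deg
    b=(a+np.pi/2)/2
    return np.array([0,np.cos(b),np.sin(b),0])
E
python3 - <<'E'
from h import *
for a in(-23,157):
    for P in([452.5,147,111],[452.5,147,220],[546,-172,230],[546,-172,181]):
        aa=np.radians(a+ (25 if P[0]>500 else 0))
        q=ctrl.solve_ik(P,quat(aa));print(a,P,None if q is None else np.round(q,2))
E
```

```text
-23 [452.5, 147, 111] [-0.48  0.83  0.19  1.99 -0.41  0.35 -0.38]
-23 [452.5, 147, 220] [-0.56  0.64  0.32  1.89 -0.32  0.66 -0.45]
-23 [546, -172, 230] [ 0.18  0.74  0.14  1.53 -0.12  0.88  0.39]
-23 [546, -172, 181] [ 0.22  0.8   0.06  1.59 -0.06  0.75  0.34]
157 [452.5, 147, 111] [-0.16  0.84 -0.4   1.98  0.71  0.46  1.64]
157 [452.5, 147, 220] [-0.08  0.66 -0.53  1.88  0.48  0.74  1.86]
157 [546, -172, 230] [-0.24  1.07  1.3   1.55 -1.05  1.34 -1.93]
157 [546, -172, 181] [ 0.63  0.9  -0.81  1.58  0.74  0.99  2.77]
```

```bash
python3 - <<'E'
from h import *
a=np.radians(-23)
ctrl.goto([452.5,147,200],quat(a))
print(ctrl.read_clock(),ctrl.read_position(),ctrl.read_tool_rot(),quat(a),ctrl.read_wrist_force())
for n in('side','top'): 
    p,d=snap(n,n+'1')
s=np.load('pics/side1.npz')['p'];t=np.load('pics/top1.npz')['p']
o=np.zeros((600,600,3),np.uint8)
o[:300]=cv2.resize(s[110:230,120:360],(600,300),interpolation=cv2.INTER_CUBIC)
o[300:]=cv2.resize(t[150:270,120:360],(600,300),interpolation=cv2.INTER_CUBIC)
cv2.imwrite('pics/crop1.png',np.clip(o[:,:,::-1]*1.7,0,255).astype(np.uint8))
E
```

```text
1.9833 [452.35642515 147.97478656 199.98089895] [-2.17264233e-04  8.33269576e-01  5.52866854e-01  9.35855891e-05] [0.         0.83388582 0.55193699 0.        ] [ 0.30502543 -0.17587217  0.76677047]
```

View pics/crop1.png

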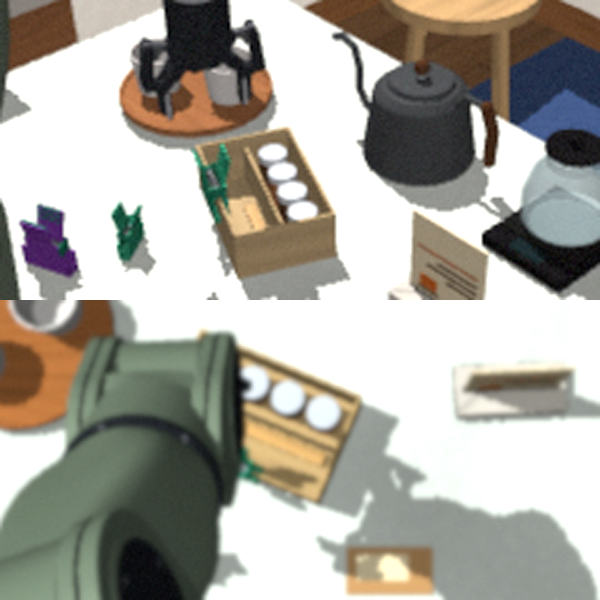

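The side view shows the open fingers at crop (155,100) and (245,80), above and behind the clip; the arm blocks the top view. I'll use the fingers' depth points to check the side camera's bias against the known TCP.

```bash
python3 - <<'E'
from h import *
z=np.load('pics/side1.npz');W=world('side',z['d'])
y=np.array([np.cos(np.radians(-22.9)),np.sin(np.radians(-22.9))]);x=np.array([-y[1],y[0]])
c=np.array([452.36,147.97])
m=(W[...,2]>170)&(W[...,2]<235)&(np.hypot(W[...,0]-c[0],W[...,1]-c[1])<90)
q=W[m];u=(q[:,:2]-c)@y;v=(q[:,:2]-c)@x
for lo in range(170,235,8):
    k=(q[:,2]>=lo)&(q[:,2]<lo+8)
    for s in(-1,1):
        kk=k&(u*s>0)
        if kk.sum(): print(lo,s,kk.sum(),'u',np.percentile(u[kk],[5,50,95]).round(),'v',np.percentile(v[kk],[5,50,95]).round())
# near face of clip handles in tool coords, both cams at start
for n in('side','top'):
    z=np.load(f'pics/{n}0.npz');W=world(n,z['d']);p=z['p'].astype(int)
    g=(p[...,1]>p[...,0]*1.3+5)&(W[...,2]>68)&(W[...,0]>415)&(W[...,1]<190)&(W[...,1]>100)&(W[...,0]<500)
    q=W[g];u=(q[:,:2]-c)@y;v=(q[:,:2]-c)@x
    for lo in range(70,122,8):
        k=(q[:,2]>=lo)&(q[:,2]<lo+8)
        if k.sum(): print(n,lo,k.sum(),'u',np.percentile(u[k],[0,10,50,90,100]).round(),'v',np.percentile(v[k],[0,10,50,90,100]).round())
E
```

```text
186 -1 6 u [-48. -44. -41.] v [-13. -10.  -6.]
186 1 4 u [45. 47. 51.] v [-14. -12.  -3.]
194 -1 8 u [-53. -47. -41.] v [-16. -11.  -7.]
194 1 15 u [45. 49. 57.] v [-13. -10.   1.]
202 -1 15 u [-54. -48. -42.] v [-16. -12.   1.]
202 1 10 u [45. 46. 55.] v [-15.  -9.   1.]
210 -1 11 u [-54. -48. -42.] v [-14. -10.  -3.]
210 1 14 u [45. 49. 57.] v [-15. -10.   5.]
218 -1 9 u [-53. -49. -42.] v [-14. -11.  -6.]
218 1 12 u [45. 49. 57.] v [-15.  -8.  -2.]
226 -1 18 u [-57. -49. -41.] v [-16. -13.  -7.]
226 1 16 u [45. 53. 69.] v [-18. -13.  -7.]
234 -1 4 u [-69. -55. -42.] v [-16.  -9.   6.]
234 1 4 u [45. 51. 59.] v [-13. -12. -10.]
side 70 18 u [-9. -8.  5. 11. 13.] v [-31. -29. -19.  18.  26.]
side 78 35 u [-8. -5.  6. 13. 14.] v [-32. -29. -16.  23.  29.]
side 86 13 u [-11.  -9.  13.  15.  16.] v [-22. -20.   3.  15.  21.]
side 94 9 u [-14. -12.  14.  16.  17.] v [-21. -20. -16.  14.  18.]
side 102 15 u [-12. -11.  16.  18.  20.] v [-21. -17.  -6.   8.  12.]
side 110 23 u [-17. -17.  16.  22.  23.] v [-25. -19.   1.  15.  19.]
side 118 5 u [-16. -15.  18.  19.  19.] v [-19. -18. -10.   8.  13.]
top 70 18 u [-9. -8.  6.  8.  8.] v [-30. -25.  -9.  24.  29.]
top 78 34 u [-11.  -8.   1.   9.   9.] v [-25. -22.  16.  29.  30.]
top 86 24 u [-10. -10.   8.  11.  11.] v [-25. -21.  -2.  16.  29.]
top 94 11 u [-13. -11.  10.  12.  12.] v [-16. -14.  -3.  15.  18.]
top 102 16 u [-13. -13.  12.  13.  14.] v [-11.  -9.   1.  19.  21.]
top 110 38 u [-19. -17.  13.  17.  18.] v [-15. -12.   3.  16.  21.]
top 118 20 u [-20. -19. -17.  16.  17.] v [-13.  -9.   5.  14.  17.]
```

The side camera reads about +2 mm across and −2 mm along. With that corrected, the clip sits within about 1 mm of the tool line. Descending and squeezing.

```bash
python3 - <<'E'
from h import *
ctrl.servo_line([452.7,147.9,111.5],vel=70)
print(ctrl.read_position(),ctrl.read_wrist_force())
jaws.clamp()
print(ctrl.read_clock(),ctrl.read_finger_gap(),ctrl.read_position(),ctrl.read_wrist_force(),ctrl.read_moment())
p,d=snap('side','side2')
cv2.imwrite('pics/crop2.png',np.clip(cv2.resize(p[140:230,160:300],(840//1-42,513),interpolation=cv2.INTER_CUBIC)[:,:,::-1]*1.7,0,255).astype(np.uint8))
E
```

```text
[452.84725895 147.95479918 111.79421912] [-0.17076909 -0.86576074  1.13108745]
4.1417 15.492179720332345 [453.04567235 147.99457821 112.29015   ] [-1.17614811 -0.18062242 21.7913239 ] [-0.06098767  0.52304344 -0.02517721]
```

View pics/crop2.png

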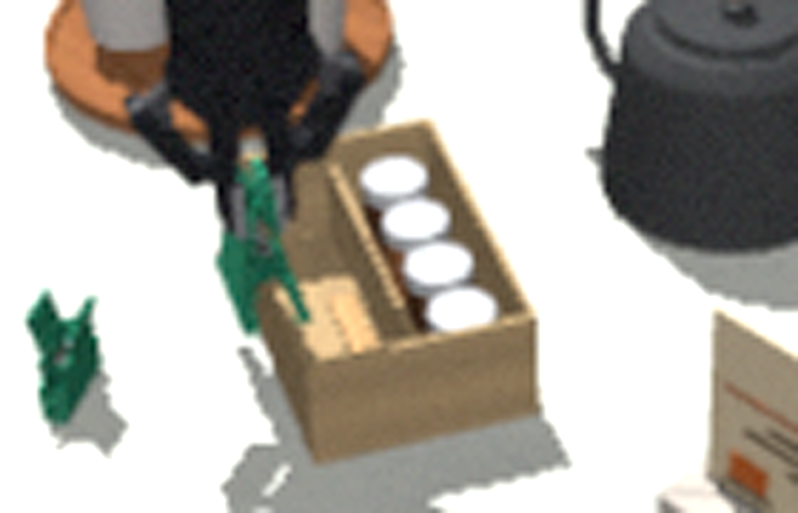

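The clip is squeezed: the gap is 15.5 mm and the picture shows the jaws gaping around the wall. The 22 N upward reads as the barrel pressed onto the rim. Lifting straight up.

```bash
python3 - <<'E'
from h import *
P=ctrl.read_position()
for z,v in((120,30),(160,60),(235,100)):
    ctrl.servo_line([452.7,147.9,z],vel=v); print(ctrl.read_finger_gap(),ctrl.read_wrist_force().round(2))
ctrl.pause(.2)
ctrl.goto([546,-172,235],quat(np.radians(2.3)))
ctrl.pause(.3)
print(ctrl.read_clock(),ctrl.read_finger_gap(),ctrl.read_position(),ctrl.read_tool_rot(),ctrl.read_wrist_force(),ctrl.read_moment())
for n in('side','top'): snap(n,n+'3')
s=np.load('pics/side3.npz')['p'];t=np.load('pics/top3.npz')['p']
o=np.zeros((600,600,3),np.uint8)
o[:300]=cv2.resize(s[150:260,210:430],(600,300),interpolation=cv2.INTER_CUBIC)
o[300:]=cv2.resize(t[130:250,160:400],(600,300),interpolation=cv2.INTER_CUBIC)
cv2.imwrite('pics/crop3.png',np.clip(o[:,:,::-1]*1.7,0,255).astype(np.uint8))
E
```

```text
14.635135483898221 [ 0.2   0.25 -0.59]
14.794258683024996 [ 0.55 -0.04 -0.11]
14.664966995747376 [ 0.28  1.01 -1.4 ]
8.1 14.815885852275247 [ 546.11758615 -171.38456294  235.04441162] [-2.28204867e-05  6.92499835e-01  7.21418032e-01  3.41674490e-05] [ 0.01018175 -0.42449867 -0.95128835] [ 0.01256838 -0.02915826  0.00344641]
```

View pics/crop3.png

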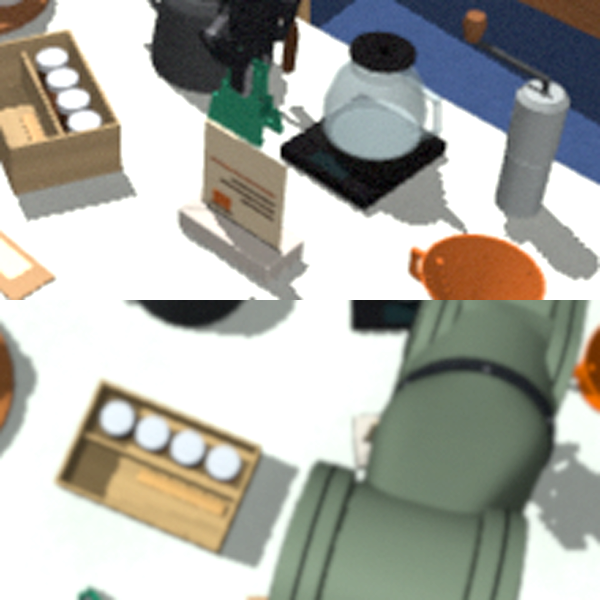

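Clip held, jaws open at crop (240,110), above the card's top edge, and the caddy is bare. Now measuring clip against card within the same side picture.

```bash
python3 - <<'E'
from h import *
z=np.load('pics/side3.npz');W=world('side',z['d']);p=z['p'].astype(int)
g=(p[...,1]>p[...,0]*1.4+5)&(W[...,2]>140)&(W[...,0]>480)&(W[...,0]<620)&(W[...,1]<-80)&(W[...,1]>-260)
q=W[g];th=np.radians(2.34);ex=np.array([np.cos(th),np.sin(th)]);ey=np.array([-ex[1],ex[0]])
c=np.array([546.12,-171.38]);u=(q[:,:2]-c)@ex;v=(q[:,:2]-c)@ey
print(len(q))
for lo in range(150,250,6):
    k=(q[:,2]>=lo)&(q[:,2]<lo+6)
    if k.sum(): print(lo,k.sum(),'u',np.sort(u[k]).round(1)[[0,k.sum()//4,k.sum()//2,-1]],'v',np.percentile(v[k],[0,10,50,90,100]).round())
for n,f in(('side','side3'),('side','side0'),('top','top0')):
    z=np.load(f'pics/{f}.npz');W=world(n,z['d']);p=z['p'].astype(int)
    k=(W[...,2]>50)&(W[...,2]<148)&(p[...,0]>p[...,1])&(W[...,1]<-90)&(W[...,1]>-250)&(W[...,0]<580)&(W[...,0]>510)
    q=W[k];u=(q[:,:2]-c)@ex;v=(q[:,:2]-c)@ey
    A=np.c_[np.ones(len(q)),v,q[:,2]-140];m=np.ones(len(q),bool)
    for _ in range(5):
        s=np.linalg.lstsq(A[m],u[m],rcond=None)[0];m=abs(u-A@s)<3
    print(f,len(q),m.sum(),'u0,slope v,slope z',s.round(3),'std',np.std((u-A@s)[m]).round(2),'v',np.percentile(v,[1,5,95,99]).round(),'z',np.percentile(q[:,2],[98,100]).round(1))
E
```

```text
425
162 24 u [-18.7 -17.  -15.5  17.3] v [-35. -28.  -9.  20.  33.]
168 60 u [-22.6 -17.1 -15.5  16.3] v [-36. -33. -14.  25.  34.]
174 49 u [-19.6 -15.9 -13.8  15.8] v [-34. -30.  -3.  25.  34.]
180 44 u [-16.7 -14.3 -12.9  16.3] v [-35. -31.  -6.  26.  32.]
186 48 u [-14.9 -12.6 -11.5  13.1] v [-37. -29.  -8.  26.  33.]
192 39 u [-16.8 -11.8 -10.   10.7] v [-33. -29. -11.  18.  23.]
198 50 u [-13.8 -10.1  -8.6  10.2] v [-32. -28. -11.  17.  25.]
204 32 u [-11.6  -8.1  -5.9   8.8] v [-30. -29. -18.  19.  26.]
210 15 u [-17.1  -9.8  -5.9   7.2] v [-29. -24. -15.  11.  17.]
216 9 u [-18.1  -7.9  -7.3   7.6] v [-20. -20. -16.  15.  15.]
222 13 u [-9.2 -6.8 -5.1  6.9] v [-21. -21. -17.   9.  18.]
228 10 u [-7.  -6.8 -4.2  6.9] v [-22. -20. -18. -13.  -8.]
234 14 u [-8.8 -6.5  5.4  8.3] v [-22. -19. -16.  -8.  -2.]
240 14 u [-8.5 -5.5  4.6 10.1] v [-23. -21. -13.  -5.  -3.]
246 1 u [-6.6 -6.6 -6.6 -6.6] v [-21. -21. -21. -21. -21.]
side3 744 699 u0,slope v,slope z [-0.864 -0.001  0.001] std 1.41 v [-59. -54.  45.  50.] z [139.3 142.9]
side0 757 705 u0,slope v,slope z [-0.935 -0.001  0.   ] std 1.39 v [-59. -55.  46.  50.] z [139.1 143.1]
top0 265 264 u0,slope v,slope z [-1.465  0.     0.01 ] std 0.7 v [-51. -46.  52.  55.] z [143.3 146. ]
```

In the side picture the clip is centred on the tool line (jaws ±17 mm). The card's mid-plane is within 0.6 mm across, parallel to the clip, and about 3 mm off along the edge. Lowering, then finding contact in small steps.

```bash
python3 - <<'E'
from h import *
def f(n=8):
    a=[]
    for _ in range(n): ctrl.pause(.02); a.append(ctrl.read_wrist_force())
    return np.mean(a,0)
X,Y=546.4,-172.
print(f().round(2))
ctrl.servo_line([X,Y,216],vel=60);b=f();print(216,b.round(2))
ctrl.servo_line([X,Y,200],vel=40);print(200,f().round(2))
ctrl.servo_line([X,Y,187],vel=30);b=f(15);print(187,b.round(2),ctrl.read_position().round(2))
z=187
while z>174:
    z-=.5
    ctrl.servo_line([X,Y,z],vel=10);r=f(6)-b
    print(z,r.round(2),ctrl.read_position()[2].round(2))
    if abs(r).max()>2.5: break
ctrl.pause(.3);print(f(15)-b,ctrl.read_finger_gap(),ctrl.read_clock())
p,d=snap('side','side4')
cv2.imwrite('pics/crop4.png',np.clip(cv2.resize(p[150:260,250:380],(650,550),interpolation=cv2.INTER_CUBIC)[:,:,::-1]*1.7,0,255).astype(np.uint8))
E
```

```text
[-0.09  0.11 -0.78]
216 [-0.12 -0.06 -0.67]
200 [-0.12 -0.11 -0.68]
187 [-0.09 -0.   -0.46] [ 546.43 -172.    187.12]
186.5 [ 0.22  0.14 -0.21] 186.49
186.0 [ 0.3  -0.13  0.2 ] 185.97
185.5 [-0.08 -0.08 -0.12] 185.5
185.0 [ 0.18  0.38 -0.14] 185.01
184.5 [-0.13 -0.09  0.14] 184.49
184.0 [ 0.45 -0.19 -0.43] 184.0
183.5 [ 0.09 -0.06 -0.17] 183.5
183.0 [ 0.16  0.23 -0.32] 182.99
182.5 [0.16 0.09 1.94] 182.56
182.0 [-2.    0.89 10.85] 182.44
[-1.80606801  0.7171539  10.19033379] 14.686813112053786 14.5
```

View pics/crop4.png

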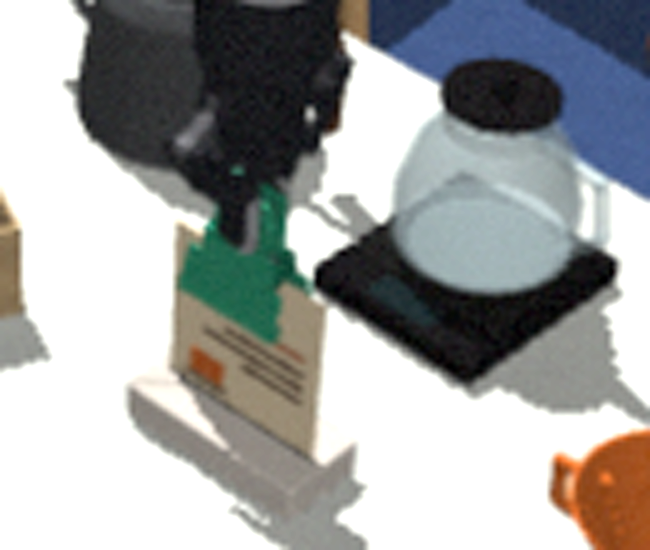

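The barrel met the edge at TCP z ≈ 182.5 mm (expected about 181). The push is about 10 N, so I'll ease it a little.

```bash
python3 - <<'E'
from h import *
b=np.array([-.09,0,-.5])
for z in(182.2,182.3):
    ctrl.servo_line([546.4,-172,z],vel=10);ctrl.pause(.3)
    F=[]
    for _ in range(20): ctrl.pause(.02);F.append(ctrl.read_wrist_force()-b)
    F=np.array(F);print(z,F.mean(0).round(2),F.std(0).round(2),ctrl.read_position().round(2),ctrl.read_finger_gap())
    if F.mean(0)[2]<6: break
p,d=snap('side','side5');W=world('side',d);z0=np.load('pics/side0.npz')
p=p.astype(int)
th=np.radians(2.34);ex=np.array([np.cos(th),np.sin(th)]);ey=np.array([-ex[1],ex[0]]);c=np.array([546.4,-172])
def card(W,p):
    k=(W[...,2]>40)&(W[...,2]<100)&(p[...,0]>p[...,1])&(W[...,1]<-90)&(W[...,1]>-250)&(W[...,0]<580)&(W[...,0]>510)
    q=W[k];u=(q[:,:2]-c)@ex;v=(q[:,:2]-c)@ey
    A=np.c_[np.ones(len(q)),v,q[:,2]-140];m=np.ones(len(q),bool)
    for _ in range(5): s=np.linalg.lstsq(A[m],u[m],rcond=None)[0];m=abs(u-A@s)<3
    return s.round(3),np.percentile(v,[2,98]).round()
print(card(W,p),card(world('side',z0['d']),z0['p'].astype(int)))
g=(p[...,1]>p[...,0]*1.4+5)&(W[...,2]>90)&(W[...,0]>480)&(W[...,0]<620)&(W[...,1]<-80)&(W[...,1]>-260)
q=W[g];u=(q[:,:2]-c)@ex;v=(q[:,:2]-c)@ey
for lo in range(100,200,8):
    k=(q[:,2]>=lo)&(q[:,2]<lo+8)
    if k.sum()>2: print(lo,k.sum(),'u',np.percentile(u[k],[2,25,50,98]).round(1),'v',np.percentile(v[k],[2,98]).round())
print(ctrl.read_clock())
E
```

```text
182.2 [-1.15  0.45  7.21] [0.41 0.39 0.59] [ 546.47 -172.02  182.48] 14.75172523632302
182.3 [-0.8   0.39  6.62] [0.42 0.36 0.25] [ 546.47 -172.04  182.5 ] 14.993542549686477
(array([-1.529, -0.002, -0.005]), array([-58.,  47.])) (array([-1.72 , -0.003, -0.007]), array([-58.,  48.]))
108 32 u [-19.7 -18.  -17.2 -13.7] v [-33.  31.]
116 53 u [-20.6 -17.2 -15.9 -12.5] v [-37.  31.]
124 58 u [-18.  -15.5 -13.9  14.9] v [-34.  32.]
132 49 u [-15.  -13.  -11.6  11.8] v [-31.  30.]
140 52 u [-14.4 -11.1  -9.9   9.7] v [-31.  22.]
148 47 u [-11.2  -8.6  -7.2   8.6] v [-30.  25.]
156 17 u [-13.2  -8.3  -7.    7.8] v [-27.  19.]
164 14 u [-16.8  -8.2  -6.1   9.4] v [-24.  13.]
172 12 u [-16.2  -7.9  -6.2   6.5] v [-22.   1.]
180 15 u [-8.3 -6.9  2.2  6. ] v [-22.  -8.]
188 17 u [-9.6 -4.2  3.9  9.8] v [-21.  14.]
16.3667
```

It holds steady at 6.6 N with the gap at 15 mm. The card hasn't moved and the jaws stand clear on both sides. Handing in.

```bash
python3 - <<'E'
from h import *
workorder.job_done()
print(ctrl.read_clock())
E
```

```text
the job is handed in; nothing more can be done
the job is handed in; nothing more can be done
```

I squeezed the large green clip off the caddy wall and carried it open to the brew card. I lowered it over the middle of the top edge until the barrel met the edge, and handed in still holding it there. The interface gives no verdict, so this rests on my own checks.

**Last checks, at about 16.4 s of the 45 s:**
- **Force on the card:** steady at 6.6 N upward, with about 0.9 N sideways. It peaked at about 11 N when the barrel first touched, and I then eased it off.
- **Clip opening:** the finger gap was 15.0 mm against 16 mm nominal over fully squeezed handles, so I take the clip to be fully open. I could not read the joint itself.
- **Position:** the card's mid-plane lay within about 1 mm of the clip's centre across the edge, and about 3–4 mm off along it. The two were parallel.
- **Jaws and card:** both jaws looked clear of the card. The side camera shows the card within 0.2 mm of where it started.

**Disagreements and gaps:**
- The two cameras disagreed by about 5 mm in y. I checked the side camera's bias against the fingers and judged the clip against the card within one picture.
- The barrel made contact about 1.5 mm higher than I had calculated.
- While I was squeezing, the clip pressed on the caddy wall with about 22 N. The caddy looked unmoved in the picture after the lift, but I did not measure it or the other things again before handing in.

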